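# Hold the rack cover's hinge leaf in line for its pin

### The job

One of the three flip-cap tubes in the rack stands open, in the way of the rack's cover: first press its cap fully shut. Then lift the loose cover from its stand by the white rail and lower it upright, without forcing, until its knuckle is fully down in the saddle between the two fixed knuckles at the back of the rack, pin holes in line. Disturb nothing else (other caps, pin, bottle, vials), and finish while still gripping the cover, holding it upright and still so that a colleague can push the pin in.

Things in the scene. Friction and masses are not known exactly. Their poses are not given: they have to be found in the camera images.
- rack: Fixed tube rack, grey base 130 x 150 mm (x -57 to +73, y +-75 mm). Origin on the bench; z up, +x from the tubes to the hinge at the back; turned about the vertical. Three tubes at x -30, y -42, 0, +42 mm, in any order; blue plate round them 34 mm high, shut caps 53 mm. An aluminium jamb block (30 x 80 mm, 41 mm high) at x 55 mm carries the fixed leaf: two bored steel knuckles
- jamb_bore (a point): On the fixed leaf's bore axis, mid-gap between its knuckles: x 55, y 0, z 50 mm in the rack's frame; axes as the rack's, y along the bore. Knuckles 18 mm thick, 24 mm long, bore 10 mm (pin 6), gap 27 mm. In the gap a black saddle: flat floor 9 mm below the axis, 45 degree flanks up to 4 mm below it; a knuckle down on it is level with the fixed bores, with 1.4 mm of play either way in x
- cap_a (a joint): Orange flip cap of tube a: rad about its hinge, 0 = shut, about 1.2 to 1.7 = standing open, 2.0 = limit. Disc 23 mm across, 7 mm thick, centre 13.5 mm from the hinge axis, with a tab that reaches 31 mm from it. It swings from over the tube up and back towards the rack's +x. The hinge is stiff (8 N mm): it stays where it is left
- cap_b (a joint): The same for tube b
- cap_c (a joint): The same for tube c
- cap_a_hinge (a point): Point on the hinge axis of tube a's cap, level with the tube's rim, 46 mm above the bench; axes as the rack's: the tube's centre is 13.5 mm from it towards -x, the hinge axis lies along y. Shut, the cap reaches 7 mm above this point
- cap_b_hinge (a point): The same for tube b
- cap_c_hinge (a point): The same for tube c
- cover_knuckle (a point): Centre of the loose cover's bored knuckle: 18 mm thick, bore 10 mm, 22 mm long. Axes: y along the bore, z up the panel to its rail, x through its thickness; either face may look forward. It starts upright in a grey stand, this point 20 mm above the bench, its side edges about 26 mm deep in slots whose tops are 61 mm above the bench: lift straight up by 30 mm or more
- cover_grip (a point): Centre of the white rail along the cover's upper edge, to grasp across its thickness: 93 mm from cover_knuckle along the cover's z; axes the same. Rail 10 mm thick (x), 90 mm long (y), 22 mm high (z). Cover: clear bluish panel 104 mm wide, 5 mm thick, 113 mm high in all with knuckle and rail, 0.13 kg
- hinge_pin: Loose L-shaped brass pin, 6 mm thick, 81 mm long, lying on the bench; to be left alone
- solvent_bottle: Loose white dropper bottle, 36 x 36 x 94 mm, origin under its centre; to be left alone
- vial_c: Loose glass vial, 23 x 23 x 52 mm, the one nearer the robot's centre line of two with black caps among four vials at the left edge; origin under its centre; to be left alone
Not all that is in view belongs to the job. Of the things that look like the part that bears cover_knuckle, the larger one is meant.

How it is judged:
By the outcome, as a careful person would: the job done as asked, in the order asked, and still so for the second after the job is handed in, while the arm keeps its last pose, push and grip.
It also fails if it takes over 56 s, if anything falls off the work surface, if the arm or the gripper's body presses on something with over 40 N, if the wrist force passes 120 N, or if a joint passes its speed limit or range.

### The arm

A 6-joint arm with a two-finger parallel gripper is mounted at the origin on a cart in front of the work surface, level with it; the furniture and walls round the work are solid. World frame = base frame: x ahead of the robot, y to its left, z up, the work surface at z = 0. Lengths are in mm, angles in rad, forces in N, time in s.
With the tool pointing down it reaches from about 400 to 925 mm from the base axis. Payload 12.5 kg.
Tool frame: the origin (TCP) lies between the finger pads; the fingertips stand 11 mm ahead of it and the grasp point (between the pads) lies 8 mm behind it (env.tip_extent is the distance from the TCP to the fingertips, in mm); x points along the fingers, z is the direction in which the jaws open and shut, and the axes are right-handed (so a half turn about x gives the same grasp; the last joint's range is limited). The gripper opens to 95 mm and grips with 3 to 60 N. Pads are 20 mm wide; open, the fingers measure 119 mm over their backs; the gripper's body (75 mm by 180 mm) begins 59 mm behind the grasp point.
Start: joints at [1.113, 0.491, 1.559, -0, 1.092, -0.106], TCP at [215.351, 586.745, 225.661] pointing down, gripper open.
Joint ranges: [-3.1, 3.1], [-0.84, 2.19], [0.05, 2.79], [-1.13, 4.28], [0.06, 2.93], [-2.69, 2.69]. Speed limits (rad/s): [2.22, 2.22, 2.79, 3.14, 3.14, 3.14].

### API

Orientations are given as [roll, pitch, yaw] about the fixed x, y, z axes, in that order (R = Rz(yaw) Ry(pitch) Rx(roll)).
In Python, from cell import status, imaging, env gives the robot as it stands. The module is installed in compiled form; this text tells all that it offers.
- The arm moves only by the tool apply_moves, never from a script. Its argument "increments" is a list of rows, each a list of 5 numbers: the closure, from 0 (fully open) to 1 (shut), then the shift along the tool's x, y, z in mm, then the turn about the tool's x in degrees. A call has 1 to 10 rows; each row shifts and turns the commanded pose from where the row before left it, along the tool's axes as they then stand; what a row does not reach is not made up. A row lasts 1/10 s, in which the tool goes at most 50 mm and 8.59 degrees, less where a joint would pass 70% of its speed; a pose out of reach is approached as far as the arm can. A call with a gripper value outside its range is refused whole. The fingers move at their own pace and stop on an object; the grip force is fixed at half the most. Time passes only in rows, so rows that do not move let the fingers close. It gives the time, the measured TCP pose, the force and the opening at its end, in the units of the state.
- status.state(): the state, without advancing time (a new reading comes with each control period).
- imaging.read_camera(name): name is "scene" or "top" or "wrist"; returns a dict with "pixels" (400x640x3 uint8, red, green, blue), "fovy" (degrees; the focal length in pixels is half the picture's height over the tangent of half this angle, whatever the lens; pixels are square), "cx", "cy" (the principal point, pixels), "R" (3x3) and "t" (3): a world point X has camera coordinates R X + t. Camera axes: x right, y down, z forward; pixel columns grow to the right and rows downward; lengths in mm; the calibration is good to about 2 mm. A picture is of the moment at which its call begins. There is no depth.
- env.job_done(): hands the job in, once; it reports no verdict.
The state is a dict: "t": time; "joints": joint angles; "qvel": joint speeds; "tau": joint torques, N m; "eef_pos": TCP position; "tcp_rot": TCP orientation; "ft_force": force on the tool from outside, world axes, zero at the start; "moment": the same for the moment, N m; "opening": opening from 0.0 (shut) to 1.0 (fully open).
Only numpy, scipy, OpenCV 4.12 (cv2) and the standard library are available. Lean on these libraries where they do the work, as an engineer would, in place of code of your own. Each camera call takes 0.05 s, during which the arm holds its last target. There are 200 camera calls.

## Working session

There is one attempt and no reset: what is moved stays moved. The work goes in short steps, Python scripts to look and compute and a tool call to move; the robot and the scene stay as the last step left them, time stands still between calls to the robot, and variables do not carry over. Pictures are saved under pics/ and viewed, about 8 in all and at most 12, crops included, and the job is handed in when it is done.

Besides the shell and the picture viewer there is one more tool, called after ">>>" as name([rows], argument=value, ...), one row to a line, values as JSON. apply_moves: Moves the arm, as the interface text tells. Its arguments: {"type":"object","properties":{"increments":{"type":"array"}},"required":["increments"]}

```bash
mkdir -p pics
cat > h.py <<'E'
import numpy as np, cv2
from cell import status, imaging, env
def cam(n, save=None):
    c=imaging.read_camera(n); c['R']=np.array(c['R']); c['t']=np.array(c['t'])
    c['f']=200/np.tan(np.radians(c['fovy'])/2)
    if save: cv2.imwrite('pics/'+save, cv2.cvtColor(np.array(c['pixels']),cv2.COLOR_RGB2BGR))
    return c
def ray(c,u,v):
    d=c['R'].T@np.array([(u-c['cx'])/c['f'],(v-c['cy'])/c['f'],1.]); return -c['R'].T@c['t'], d/np.linalg.norm(d)
def onz(c,u,v,z):
    o,d=ray(c,u,v); return o+d*(z-o[2])/d[2]
def proj(c,X):
    p=c['R']@np.array(X,float)+c['t']; return c['f']*p[0]/p[2]+c['cx'], c['f']*p[1]/p[2]+c['cy']
def tri(c1,p1,c2,p2):
    o1,d1=ray(c1,*p1);o2,d2=ray(c2,*p2)
    s=np.linalg.lstsq(np.c_[d1,-d2],o2-o1,rcond=None)[0]
    a,b=o1+d1*s[0],o2+d2*s[1]; return (a+b)/2,np.linalg.norm(a-b)
E
python3 - <<'E'
from h import *
for n in ('scene','top'):
    c=cam(n,n+'0.png'); print(n,c['f'],c['cx'],c['cy'],(-c['R'].T@c['t']).round(),c['R'].round(2).tolist())
print(status.state())
E
```

```text
scene 460.33799733848514 316.3434329142021 199.69275925804587 [ -53. -299.  807.] [[0.64, -0.77, -0.01], [-0.52, -0.43, -0.74], [0.57, 0.48, -0.67]]
top 478.43818289173873 330.401519128327 204.05464006671855 [ 443.  180. 1125.] [[0.01, -1.0, -0.03], [-0.99, -0.01, -0.11], [0.11, 0.03, -0.99]]
{'t': 0.1, 'joints': array([ 1.11341093e+00,  4.91479699e-01,  1.55937094e+00, -3.33108649e-06,
        1.09168633e+00, -1.05631375e-01]), 'qvel': array([ 0.0001948 , -0.00044191, -0.00223021, -0.00035136, -0.00042973,
       -0.000884  ]), 'tau': array([ 2.70380398e-03, -6.13628197e+01, -2.58608454e+01,  6.94065378e-02,
        4.69238218e-02, -1.52898741e-05]), 'eef_pos': array([215.25294206, 586.55830109, 225.1383903 ]), 'tcp_rot': array([ 3.03909004,  1.569852  , -2.02505142]), 'ft_force': array([-0.63722243, -0.16435882, -0.63363799]), 'moment': array([-0.01742435, -0.00655543, -0.00150226]), 'opening': 1.0008473610812352}
```

View pics/scene0.png

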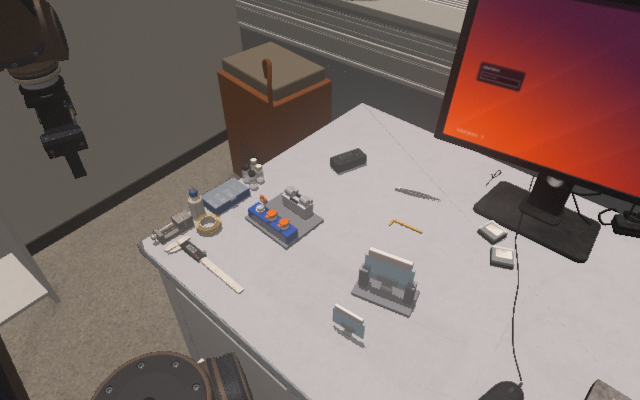

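View pics/top0.png

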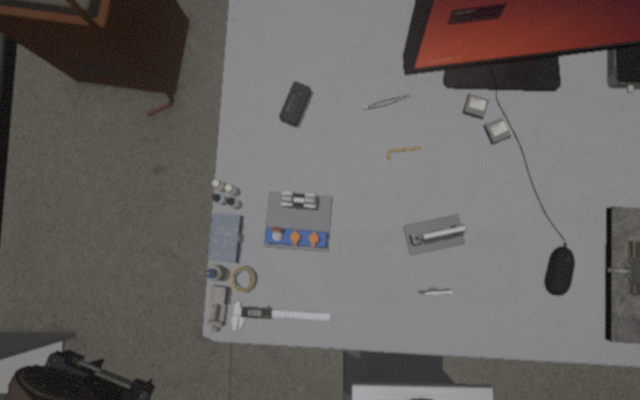

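Candidates for the cover: a large panel in a grey stand, scene (388,275) / top (435,233); a small look-alike panel, scene (348,320) / top (436,292). I choose the large one. The open cap seems to be the leftmost tube, scene (263,205) / top (276,233); the shut caps are at top (295,238) and (314,239). Next, close crops.

Run:
```python
from h import *
s=cv2.imread('pics/scene0.png');t=cv2.imread('pics/top0.png')
r=lambda im,x,y,w,h:cv2.resize(im[y:y+h,x:x+w],(400,300),interpolation=cv2.INTER_CUBIC)
cv2.imwrite('pics/crop1.png',np.vstack([np.hstack([r(s,235,175,100,75),r(s,338,240,100,75)]),np.hstack([r(t,250,182,100,75),r(t,385,195,100,75)])]))
```

```text
(no output)
```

View pics/crop1.png

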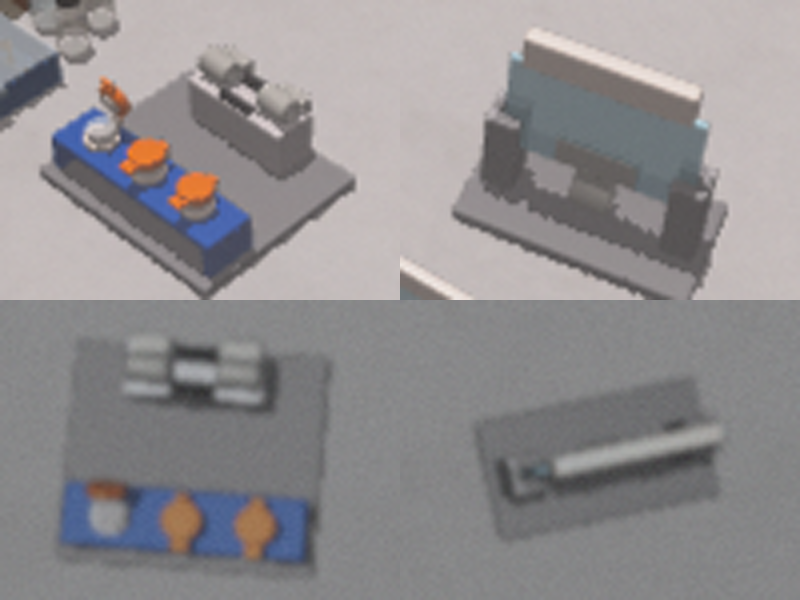

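Run:
```python
from h import *
t=cam('top');p=np.array(t['pixels']).astype(int);hsv=cv2.cvtColor(np.array(t['pixels']),cv2.COLOR_RGB2HSV)
def big(m,x,y,w,h):
    z=np.zeros_like(m);z[y:y+h,x:x+w]=m[y:y+h,x:x+w];n,l,st,ce=cv2.connectedComponentsWithStats(z)
    i=1+st[1:,4].argmax();pts=np.argwhere(l==i)[:,::-1].astype(np.float32);return pts
blue=((hsv[...,0]>105)&(hsv[...,0]<125)&(hsv[...,1]>110)).astype(np.uint8)
pb=big(blue,255,215,85,45);rb=cv2.minAreaRect(pb);bx=cv2.boxPoints(rb)
print('blue',rb,[onz(t,*q,34)[:2].round(1).tolist() for q in bx])
org=((hsv[...,0]<18)&(hsv[...,1]>110)).astype(np.uint8)[215:255,255:340]
n,l,st,ce=cv2.connectedComponentsWithStats(org)
for i in range(1,n): print('or',ce[i]+[255,215],st[i,4],onz(t,*(ce[i]+[255,215]),53)[:2].round(1))
rail=(p.min(2)>140).astype(np.uint8); print(p[231,440],p[225,300])
pr=big(rail,395,200,90,60);rr=cv2.minAreaRect(pr);print('rail',rr,len(pr),[onz(t,*q,124)[:2].round(1).tolist() for q in cv2.boxPoints(rr)], onz(t,*rr[0],124))
w=cam('wrist','w0.png');s=status.state()
from scipy.spatial.transform import Rotation as Ro
T=Ro.from_euler('xyz',s['tcp_rot']).as_matrix()
print('wristcam f',w['f'],'pos in tool',T.T@(-w['R'].T@w['t']-s['eef_pos']),'axes in tool\n',(T.T@w['R'].T).round(3)); print('T',T.round(3))
```

```text
blue ((304.5, 237.5), (11.0, 13.0), 0.0) [[465.9, 282.3], [495.5, 282.9], [495.8, 257.7], [466.2, 257.2]]
or [276.         229.26666667] 15 [497.8 333. ]
or [295.         237.13846154] 65 [480.7 289.8]
or [313.4084507  238.57746479] 71 [478.  248.4]
[147 147 147] [119 120 122]
rail ((444.4187927246094, 231.6263427734375), (3.6113040447235107, 42.18852996826172), 77.7352294921875) 151 [[487.3, 15.0], [506.9, -70.3], [499.6, -71.8], [480.0, 13.5]] [493.44251935 -28.38085154 124.        ]
wristcam f 357.3734822399319 pos in tool [-159.65897144   73.50486607   -0.66681031] axes in tool
 [[ 0.    -0.257  0.966]
 [-0.001 -0.966 -0.257]
 [ 1.    -0.001 -0.   ]]
T [[-0.    -0.939  0.345]
 [-0.001  0.345  0.939]
 [-1.     0.    -0.001]]
```

>>> apply_moves([
  [1,0,0,0,8.2],
  [1,0,0,0,8.2],
  [1,0,0,0,8.2],
  [1,0,0,0,8.2],
  [1,0,0,0,8.2],
  [1,0,0,0,8.2],
  [1,0,0,0,8.2],
  [1,0,0,0,8.1],
  [1,0,0,0,8.1],
])

```text
t: 1.1
eef_pos: [215.3, 586.7, 225.5]
tcp_rot: [-1.941, 1.571, -2.012]
ft_force: [0.2, 0.6, -0.3]
opening: 0.298
```

>>> apply_moves([
  [1,0,-24,33,0],
  [1,0,-24,33,0],
  [1,0,-24,33,0],
  [1,0,-24,33,0],
  [1,0,-24,33,0],
  [1,0,-24,33,0],
  [1,0,-24,33,0],
  [1,0,-24,33,0],
  [1,0,-24,33,0],
  [1,0,0,0,0],
])

```text
t: 2.1
eef_pos: [500.7, 348.8, 225.3]
tcp_rot: [-0.647, 1.57, -0.717]
ft_force: [0.1, -0.4, -0.4]
opening: 0.006
```

Run:
```python
from h import *
from scipy.spatial.transform import Rotation as Ro
w=cam('wrist','w1.png');s=status.state();print(s['t'],s['eef_pos'],s['joints'].round(2));print(Ro.from_euler('xyz',s['tcp_rot']).as_matrix().round(3))
print('cap a hinge px',proj(w,[499,331,46]),'jamb',proj(w,[568,284.5,50]))
```

```text
2.15 [499.01519806 350.12769261 225.24003126] [ 0.5   0.47  1.6  -0.    1.07  0.57]
[[-0.     0.069  0.998]
 [-0.     0.998 -0.069]
 [-1.    -0.    -0.   ]]
cap a hinge px (np.float64(317.4407761448689), np.float64(201.18284868139654)) jamb (np.float64(389.46996028311935), np.float64(242.33621556894224))
```

View pics/w1.png

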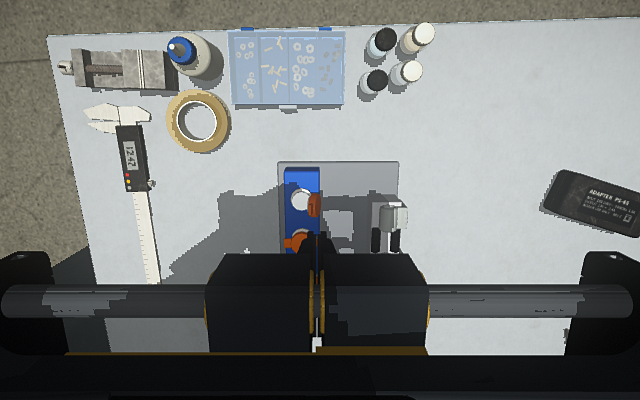

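>>> apply_moves([
  [1,0,-40,10,0],
  [1,0,-40,10,0],
  [1,0,-30,10,0],
  [1,0,0,0,0],
  [1,0,0,0,0],
])

```text
t: 2.65
eef_pos: [519.9, 240.4, 225.7]
tcp_rot: [1.932, 1.57, 1.866]
ft_force: [-0.4, -0.4, -0.5]
opening: 0.006
```

Run:
```python
from h import *
w=cam('wrist','w2.png');s=status.state();print(s['t'],s['eef_pos'])
im=cv2.imread('pics/w2.png');cv2.imwrite('pics/w2c.png',cv2.resize(im[30:255,170:470],(800,600),interpolation=cv2.INTER_CUBIC))
```

```text
2.7 [519.82772558 240.90398799 225.70008393]
```

View pics/w2c.png

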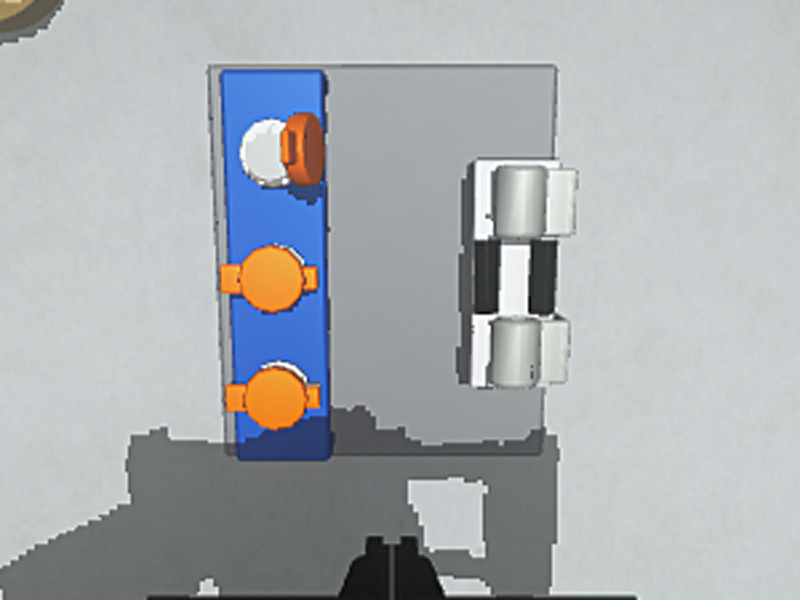

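```bash
cat >> h.py <<'E'
def wpx(u,v): return 170+u/2.6667-.3,30+v/2.6667-.3
E
python3 - <<'E'
from h import *
w=cam('wrist')
im=np.array(w['pixels']);hsv=cv2.cvtColor(im,cv2.COLOR_RGB2HSV)
for n,u,v,z in [('capb',273,280,53),('capc',276,398,53),('tube a',268,152,46),('opencap lo',303,182,60),('knU c',521,202,50),('knL c',515,352,50),('gap c',517,278,50),('sadd UL',475,240,46),('sadd UR',556,240,46),('sadd LL',475,314,46),('sadd LR',556,314,46),('baseTL',209,66,6),('baseTR',556,66,6),('baseBL',226,455,6),('baseBR',543,455,6),('knU top',521,166,52),('knU bot',521,237,52),('knL top',515,318,52),('knL bot',515,388,52),
 ('plTL',221,71,34),('plTR',325,71,34),('plBL',238,460,34),('plBR',330,460,34)]:
    print(n,onz(w,*wpx(u,v),z)[:2].round(1))
print(-w['R'].T@w['t'])
E
```

```text
capb [480.8 290.6]
capc [477.9 249.4]
tube a [482.4 332.9]
opencap lo [494.6 322. ]
knU c [567.1 310.9]
knL c [563.4 259.8]
gap c [564.9 285.5]
sadd UL [551.3 299.2]
sadd UR [579.4 297.3]
sadd LL [550.2 273.6]
sadd LR [578.8 271.7]
baseTL [458.8 367. ]
baseTR [587.3 358.6]
baseBL [448.6 218. ]
baseBR [578.8 209.5]
knU top [567.2 322.5]
knU bot [566.5 299.4]
knL top [563.6 272. ]
knL bot [562.8 247.3]
plTL [467.5 361.2]
plTR [503.2 358.8]
plBL [458.5 222.8]
plBR [493.5 220.5]
[523.19040034 312.79730972 385.47676949]
```

>>> apply_moves([
  [1,0,30,-2,0],
  [1,0,30,-2,0],
  [1,0,29.3,-0.9,0],
  [1,40,0,0,0],
  [1,40,0,0,0],
  [1,30,0,0,0],
  [1,20,0,0,0],
  [1,10,0,0,0],
  [1,10,0,0,0],
  [1,0,0,0,0],
])

```text
t: 3.75
eef_pos: [520.8, 329.9, 75.0]
tcp_rot: [-2.717, 1.57, -2.781]
ft_force: [-0.1, 0.8, 0.7]
opening: 0.007
```

Run:
```python
from h import *
w=cam('wrist','w3.png');s=status.state();print(s['t'],s['eef_pos'],s['ft_force'])
im=cv2.imread('pics/w3.png');c=cam('scene','s3.png');sc=cv2.imread('pics/s3.png')
cv2.imwrite('pics/c3.png',np.hstack([cv2.resize(im[150:350,220:420],(400,400)),cv2.resize(sc[160:260,230:330],(400,400),interpolation=cv2.INTER_CUBIC)]))
```

```text
3.8 [521.21411694 329.88088251  75.86663627] [-0.18119103 -0.21451055  0.11842518]
```

View pics/c3.png

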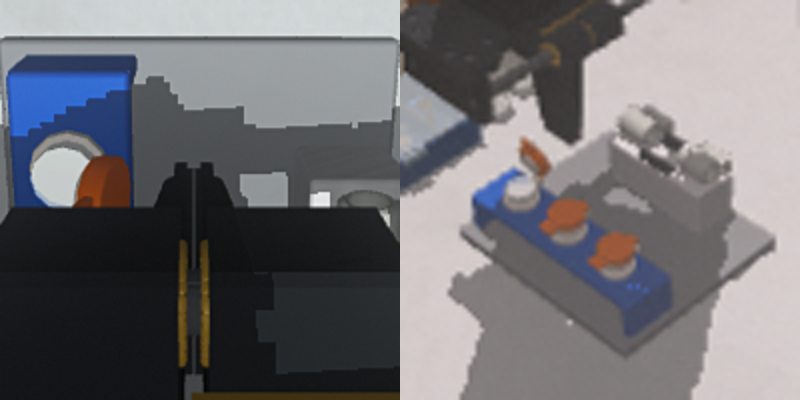

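The fingers are behind the open cap, right-hand crop (565,135); the cap is at (535,155). Now I sweep it forward.

>>> apply_moves([
  [1,0,0,-6,0],
  [1,0,0,-6,0],
  [1,0,0,-6,0],
  [1,0,0,-6,0],
  [1,0,0,-5,0],
  [1,1,0,-4,0],
  [1,2,0,-4,0],
  [1,2,0,0,0],
  [1,0,0,0,0],
])

```text
t: 4.75
eef_pos: [484.2, 331.9, 70.3]
tcp_rot: [-2.749, 1.57, -2.814]
ft_force: [-0.8, 0.3, -0.6]
opening: 0.001
```

Run:
```python
from h import *
s=status.state();print(s['t'],s['eef_pos'],s['ft_force'])
```

```text
4.75 [484.17682267 331.86180051  70.26727839] [-0.8272449   0.33219979 -0.63045127]
```

>>> apply_moves([
  [1,2,0,0,0],
  [1,2,0,0,0],
  [1,1,0,0,0],
  [1,1,0,0,0],
  [1,0.5,0,0,0],
  [1,0,0,0,0],
])

```text
t: 5.35
eef_pos: [484.3, 331.9, 64.3]
tcp_rot: [0.757, 1.571, 0.692]
ft_force: [-1.4, -1.4, 3.2]
opening: 0.005
```

>>> apply_moves([
  [1,0.5,0,0,0],
  [1,0.5,0,0,0],
  [1,0,0,0,0],
])

```text
t: 5.65
eef_pos: [484.3, 331.9, 64.2]
tcp_rot: [0.544, 1.57, 0.478]
ft_force: [-4.1, -2.2, 13.4]
opening: 0.004
```

>>> apply_moves([
  [1,0.6,0,0,0],
  [1,0,0,0,0],
  [1,0,0,0,0],
])

```text
t: 5.95
eef_pos: [484.3, 331.9, 64.1]
tcp_rot: [0.567, 1.57, 0.501]
ft_force: [-4.8, -3.0, 19.3]
opening: 0.001
```

>>> apply_moves([
  [1,-10,0,0,0],
  [1,-40,0,0,0],
  [1,-40,0,0,0],
  [1,-40,0,0,0],
  [1,-33,0,0,0],
  [0,0,-30,14,0],
  [0,0,-30,14,0],
  [0,0,-28,14,0],
  [0,0,0,0,0],
  [0,0,0,0,0],
])

```text
t: 6.95
eef_pos: [520.6, 241.0, 225.6]
tcp_rot: [1.243, 1.57, 1.176]
ft_force: [-0.1, 0.1, 0.0]
opening: 0.369
```

Run:
```python
from h import *
w=cam('wrist','w4.png');s=status.state();print(s['t'],s['eef_pos'],s['opening'])
im=np.array(w['pixels']);hsv=cv2.cvtColor(im,cv2.COLOR_RGB2HSV)
org=((hsv[...,0]<18)&(hsv[...,1]>130)&(hsv[...,2]>80)).astype(np.uint8);org[235:]=0;org[:60]=0
n,l,st,ce=cv2.connectedComponentsWithStats(org)
for i in range(1,n):
  if st[i,4]>40: print(ce[i].round(1),st[i],onz(w,*ce[i],53)[:2].round(1))
```

```text
7.0 [520.34810608 241.64980564 225.56740654] 0.4095647310872472
[265.4  89.5] [249  74  38  27 312] [479.8 330.6]
[268.3 136.6] [252 123  36  25 445] [478.1 289.4]
[270.8 180. ] [254 169  35  23 510] [476.3 248.8]
```

>>> apply_moves([
  [0,0,-38,2,0],
  [0,0,-38,2,0],
  [0,0,-38,2,0],
  [0,0,-38,2,0],
  [0,0,-38,2,0],
  [0,0,-38,2,0],
  [0,0,-38,2,0],
  [0,0,-38,2,-8.45],
  [0,0,-30,0,-8.45],
  [0,0,0,0,0],
])

```text
t: 8.0
eef_pos: [519.4, -94.8, 225.4]
tcp_rot: [-0.935, 1.57, -0.702]
ft_force: [0.1, 0.3, -0.3]
opening: 1.002
```

Run:
```python
from h import *
w=cam('wrist','w5.png');s=status.state();print(s['t'],s['eef_pos'],s['tcp_rot'],s['opening'])
im=cv2.imread('pics/w5.png');i4=cv2.imread('pics/w4.png')
cv2.imwrite('pics/c5.png',np.hstack([cv2.resize(im[0:300,145:445],(600,600)),cv2.resize(i4[60:210,245:295],(200,600))]))
```

```text
8.05 [519.18369853 -93.2665886  225.37813904] [1.44028504 1.5705233  1.66757186] 0.9962578824708086
```

View pics/c5.png

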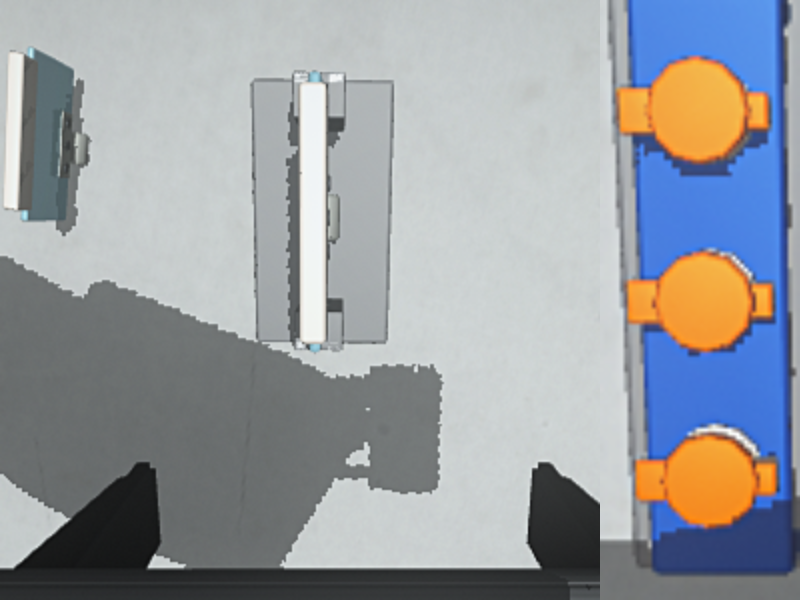

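Run:
```python
from h import *
from scipy.spatial.transform import Rotation as Ro
w=cam('wrist');s=status.state();im=np.array(w['pixels']).astype(int)
m=(im.min(2)>225).astype(np.uint8);m[:,:285]=0;m[:,320:]=0;m[190:]=0
n,l,st,ce=cv2.connectedComponentsWithStats(m);i=1+st[1:,4].argmax();print(st[i])
r=cv2.minAreaRect(np.argwhere(l==i)[:,::-1].astype(np.float32));print(r)
T=Ro.from_euler('xyz',s['tcp_rot']).as_matrix();print(T.round(3))
B=np.array([onz(w,*q,124) for q in cv2.boxPoints(r)]);print(B.round(1))
A=onz(w,145+313.5/2,41,124);C=onz(w,145+313/2,171.5,124);print(A,C,A-C)
c=B.mean(0);print(c, 'in tool',T.T@(c-s['eef_pos']))
```

```text
[ 295   44   11  129 1367]
((299.9999694824219, 107.99998474121094), (9.999998092651367, 127.99998474121094), 0.0)
[[-0.    -0.225  0.974]
 [ 0.     0.974  0.225]
 [-1.     0.    -0.   ]]
[[496.5 -72.2 124. ]
 [478.1  13.5 124. ]
 [484.7  15.1 124. ]
 [503.7 -70.6 124. ]]
[482.17968355  16.39800155 124.        ] [501.12804439 -70.77586637 124.        ] [-18.94836085  87.17386792   0.        ]
[490.77744552 -28.54601411 124.        ] in tool [101.43867908  68.434786   -13.20792995]
```

>>> apply_moves([
  [0,0,0,0,0.75],
  [0,0,35,-6.6,0],
  [0,0,35,-6.6,0],
  [0,40,0,0,0],
  [0,40,0,0,0],
  [0,20,0,0,0],
  [0,10,0,0,0],
  [0,9.5,0,0,0],
  [0,0,0,0,0],
])

```text
t: 9.0
eef_pos: [491.1, -27.0, 105.7]
tcp_rot: [2.55, 1.57, 2.766]
ft_force: [-1.0, -0.7, 0.2]
opening: 1.003
```

Run:
```python
from h import *
w=cam('wrist','w6.png');s=status.state();print(s['t'],s['eef_pos'],s['ft_force'])
im=cv2.imread('pics/w6.png');cv2.imwrite('pics/c6.png',cv2.resize(im[0:300,170:470],(600,600)))
```

```text
9.05 [491.26831648 -27.16412598 106.32312198] [ 0.51190362 -1.05320538  0.36343927]
```

View pics/c6.png

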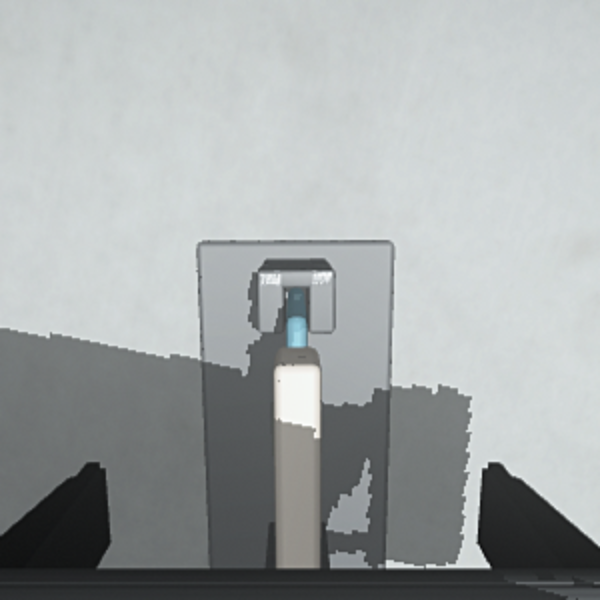

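The rail sits midway between the fingers: rail at column 297, finger inner faces at 107 and 482. Closing on it now.

>>> apply_moves([
  [1,0,0,0,0],
  [1,0,0,0,0],
  [1,0,0,0,0],
  [1,0,0,0,0],
  [1,0,0,0,0],
  [1,0,0,0,0],
  [1,0,0,0,0],
  [1,0,0,0,0],
  [1,0,0,0,0],
  [1,0,0,0,0],
])

```text
t: 10.05
eef_pos: [491.1, -27.5, 106.0]
tcp_rot: [0.81, 1.571, 1.026]
ft_force: [0.1, 0.0, -0.3]
opening: 0.215
```

>>> apply_moves([
  [1,0,0,0,0],
  [1,0,0,0,0],
  [1,0,0,0,0],
])

```text
t: 10.35
eef_pos: [491.1, -27.4, 106.0]
tcp_rot: [0.029, 1.571, 0.245]
ft_force: [0.7, 0.7, 0.6]
opening: 0.107
```

>>> apply_moves([
  [1,-4,0,0,0],
  [1,-8,0,0,0],
  [1,-12,0,0,0],
  [1,-15,0,0,0],
  [1,-15,0,0,0],
  [1,-15,0,0,0],
  [1,-12,0,0,0],
  [1,-6,0,0,0],
  [1,0,0,0,0],
])

```text
t: 11.25
eef_pos: [491.1, -27.4, 193.9]
tcp_rot: [-0.349, 1.57, -0.133]
ft_force: [0.7, 0.7, -1.8]
opening: 0.104
```

Run:
```python
from h import *
w=cam('wrist','w7.png');c=cam('scene','s7.png');s=status.state();print(s['t'],s['eef_pos'],s['tcp_rot'],s['ft_force'],s['moment'],s['opening'])
im=cv2.imread('pics/w7.png');sc=cv2.imread('pics/s7.png')
u,v=map(int,proj(c,[491,-27,160]));print(u,v)
cv2.imwrite('pics/c7.png',np.hstack([cv2.resize(im[100:300,220:420],(400,400)),cv2.resize(sc[v-60:v+90,u-75:u+75],(400,400),interpolation=cv2.INTER_CUBIC)]))
```

```text
11.35 [490.7890697  -27.37899128 192.79640995] [2.55462649 1.570351   2.77089425] [ 0.23451126 -1.04884672 -1.49137569] [-0.09051031  0.02900614 -0.06216732] 0.10297882400921814
391 242
```

View pics/c7.png

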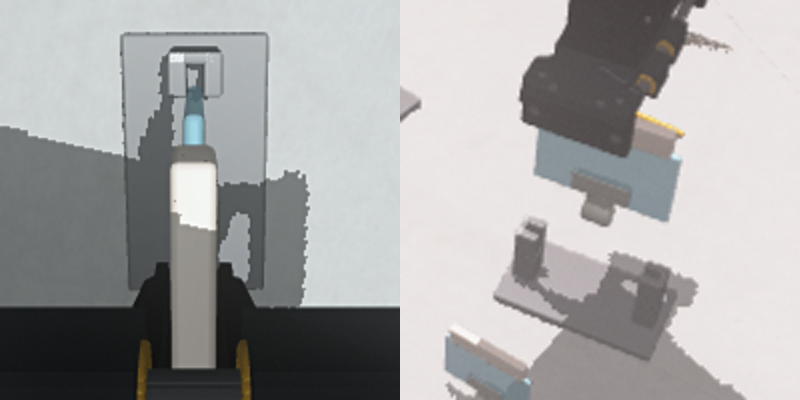

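>>> apply_moves([
  [1,0,0,0,2.3],
  [1,0,0,0,4],
  [1,0,0,0,4],
  [1,0,0,0,4],
  [1,0,0,0,2],
  [1,0,10,1.7,0],
  [1,0,20,3.4,0],
  [1,0,25,4.2,0],
  [1,0,30,5,0],
  [1,0,30,5,0],
])

```text
t: 12.35
eef_pos: [518.1, 87.6, 192.6]
tcp_rot: [3.046, 1.57, 2.979]
ft_force: [0.3, -0.3, -2.4]
opening: 0.105
```

>>> apply_moves([
  [1,0,30,5,0],
  [1,0,30,5,0],
  [1,0,30,5,0],
  [1,0,30,5,0],
  [1,0,30,5,0],
  [1,0,25,4.2,0],
  [1,0,20,3.2,0],
  [1,0,7.4,1,0],
  [1,0,0,0,0],
  [1,0,0,0,0],
])

```text
t: 13.35
eef_pos: [564.9, 285.1, 192.7]
tcp_rot: [-2.6, 1.57, -2.668]
ft_force: [-0.2, 0.3, -1.8]
opening: 0.106
```

Run:
```python
from h import *
from scipy.spatial.transform import Rotation as Ro
w=cam('wrist','w8.png');c=cam('scene','s8.png');s=status.state();print(s['t'],s['eef_pos'],s['ft_force'],s['opening'])
T=Ro.from_euler('xyz',s['tcp_rot']).as_matrix();print(T.round(4).tolist());P=s['eef_pos']
for y in (20,45): print('rail top end px',proj(w,P+T@[-19,y,0]))
print('panel side edge px',proj(w,P+T@[10,52,0]),proj(w,P+T@[60,52,0]))
J=np.array([565.1,285.2,50])
for d in ([-15,40,-9],[15,40,-9],[0,37.5,9]): print('jamb',proj(w,J+T@np.array([0,d[1],d[0]])+[0,0,d[2]]))
im=cv2.imread('pics/w8.png');sc=cv2.imread('pics/s8.png')
u,v=map(int,proj(c,[565,285,90]));print(u,v)
cv2.imwrite('pics/c8.png',np.hstack([cv2.resize(im[150:300,240:390],(450,450),interpolation=cv2.INTER_CUBIC),cv2.resize(sc[v-60:v+40,u-40:u+35],(338,450),interpolation=cv2.INTER_CUBIC)]))
```

```text
13.45 [565.14564102 284.79059307 193.05371688] [-1.10759287  0.85726147 -2.29325756] 0.1021275467079277
[[-0.0002, 0.0687, 0.9976], [-0.0001, 0.9976, -0.0687], [-1.0, -0.0002, -0.0002]]
rail top end px (np.float64(320.5228206300724), np.float64(236.26304927745497))
rail top end px (np.float64(320.72436633878755), np.float64(177.3261310380703))
panel side edge px (np.float64(320.1147751347484), np.float64(150.97881391121143)) (np.float64(319.36629535919343), np.float64(141.04964785005458))
jamb (np.float64(301.196303772788), np.float64(144.56370481700316))
jamb (np.float64(335.876815095791), np.float64(144.57627965406132))
jamb (np.float64(318.6317738743339), np.float64(149.92589286685794))
295 183
```

View pics/c8.png

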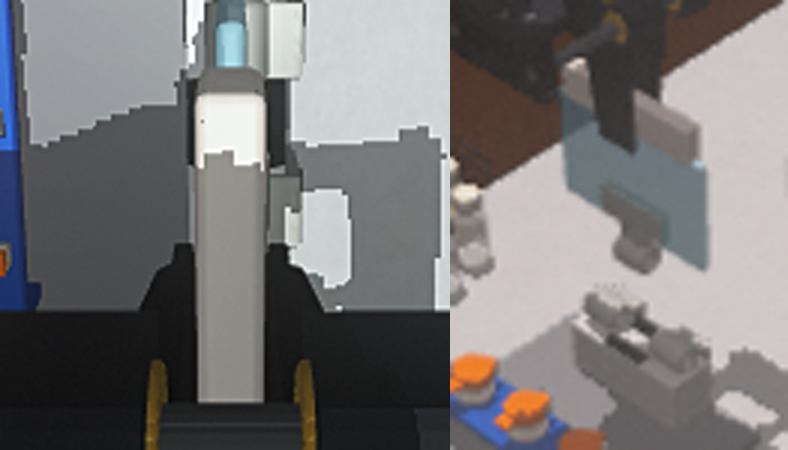

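>>> apply_moves([
  [1,5,0,0,0],
  [1,10,0,0,0],
  [1,10,0,0,0],
  [1,5,0,0,0],
  [1,2,0,0,0],
  [1,0,0,0,0],
  [1,0,0,0,0],
])

```text
t: 14.15
eef_pos: [565.4, 285.7, 161.2]
tcp_rot: [0.562, 1.57, 0.494]
ft_force: [0.2, -0.2, -1.6]
opening: 0.101
```

Run:
```python
from h import *
c=cam('scene');t=cam('top');s=status.state();print(s['t'],s['eef_pos'],s['ft_force'])
a=np.mean([np.array(cam('scene')['pixels']).astype(float) for _ in range(4)],0)
T=np.array([[.0687,.9976],[.9976,-.0687]]) # y,z axes rows as xy
ty=np.array([.0687,.9976,0]);tz=np.array([.9976,-.0687,0])
K=s['eef_pos']-[0,0,86];J=np.array([565.1,285.2,50])
x0,y0,W,H=262,142,80,60
big=cv2.resize(a[y0:y0+H,x0:x0+W,::-1].clip(0,255).astype(np.uint8),(800,600),interpolation=cv2.INTER_CUBIC)
q=lambda X:tuple(int(round((v-o+.5)*10)) for v,o in zip(proj(c,X),(x0,y0)))
th=np.linspace(0,2*np.pi,40)
circ=lambda C,y,r:np.array([q(C+ty*y+tz*r*np.cos(a)+[0,0,r*np.sin(a)]) for a in th])
for y in (-37.5,-13.5,13.5): cv2.polylines(big,[circ(J,y,9)],True,(0,0,255),1)
cv2.polylines(big,[circ(K,-11,9)],True,(0,255,0),1)
cv2.imwrite('pics/c9.png',big)
```

```text
14.25 [565.40002036 285.69580655 161.38970229] [-0.80298655  0.06337199 -1.47625599]
```

View pics/c9.png

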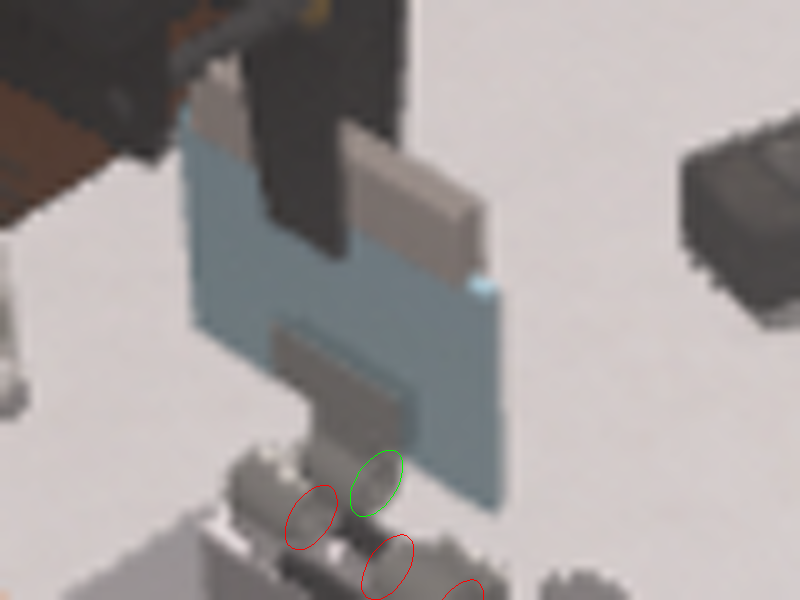

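The overlay agrees to about 1 px: cover knuckle end at (377,483), and the fixed knuckle ends at (311,517) and (388,567) flank the gap. I lower in steps and watch the force.

>>> apply_moves([
  [1,3,0,0,0],
  [1,3,0,0,0],
  [1,3,0,0,0],
  [1,3,0,0,0],
  [1,3,0,0,0],
  [1,2,0,0,0],
  [1,0,0,0,0],
])

```text
t: 15.15
eef_pos: [565.2, 285.6, 143.7]
tcp_rot: [-2.856, 1.57, -2.925]
ft_force: [0.6, 1.4, -1.6]
opening: 0.106
```

>>> apply_moves([
  [1,1,0,0,0],
  [1,1,0,0,0],
  [1,1,0,0,0],
  [1,1,0,0,0],
  [1,0,0,0,0],
])

```text
t: 15.65
eef_pos: [565.2, 285.6, 139.9]
tcp_rot: [3.14, 1.571, 3.072]
ft_force: [0.3, -0.7, -1.0]
opening: 0.1
```

Run:
```python
from h import *
s=status.state();print(s['t'],s['eef_pos'],s['ft_force'],s['moment'])
```

```text
15.65 [565.21263839 285.63522771 139.92100149] [ 0.33049825 -0.72048473 -0.96721356] [-0.06084681  0.05488218 -0.00255797]
```

>>> apply_moves([
  [1,1,0,0,0],
  [1,1,0,0,0],
  [1,0.5,0,0,0],
  [1,0.5,0,0,0],
  [1,0,0,0,0],
])

```text
t: 16.15
eef_pos: [565.3, 285.6, 137.0]
tcp_rot: [2.301, 1.571, 2.233]
ft_force: [-0.5, -0.2, -1.8]
opening: 0.1
```

>>> apply_moves([
  [1,0.5,0,0,0],
  [1,0.5,0,0,0],
  [1,0,0,0,0],
])

```text
t: 16.45
eef_pos: [565.2, 285.6, 136.0]
tcp_rot: [2.58, 1.571, 2.512]
ft_force: [-0.1, -0.4, -1.5]
opening: 0.105
```

>>> apply_moves([
  [1,0.5,0,0,0],
  [1,0,0,0,0],
  [1,0,0,0,0],
])

```text
t: 16.75
eef_pos: [565.3, 285.6, 135.5]
tcp_rot: [1.465, 1.571, 1.397]
ft_force: [0.2, 0.1, -1.2]
opening: 0.101
```

>>> apply_moves([
  [1,0.4,0,0,0],
  [1,0,0,0,0],
  [1,0,0,0,0],
])

```text
t: 17.05
eef_pos: [565.3, 285.6, 135.1]
tcp_rot: [0.998, 1.571, 0.93]
ft_force: [0.7, 0.3, -1.3]
opening: 0.103
```

>>> apply_moves([
  [1,0.4,0,0,0],
  [1,0,0,0,0],
  [1,0,0,0,0],
])

```text
t: 17.35
eef_pos: [565.3, 285.6, 134.7]
tcp_rot: [1.29, 1.571, 1.221]
ft_force: [-0.1, -0.8, -1.0]
opening: 0.103
```

>>> apply_moves([
  [1,0.4,0,0,0],
  [1,0,0,0,0],
  [1,0,0,0,0],
])

```text
t: 17.65
eef_pos: [565.3, 285.6, 134.4]
tcp_rot: [1.483, 1.571, 1.415]
ft_force: [0.6, -0.3, -1.9]
opening: 0.102
```

Run:
```python
from h import *
c=cam('scene');s=status.state();print(s['t'],s['eef_pos'],s['ft_force'],s['moment'])
a=np.mean([np.array(cam('scene')['pixels']).astype(float) for _ in range(3)],0)
ty=np.array([.0687,.9976,0]);tz=np.array([.9976,-.0687,0])
K=s['eef_pos']-[0,0,86];J=np.array([565.1,285.2,50])
x0,y0,W,H=262,152,80,60
big=cv2.resize(a[y0:y0+H,x0:x0+W,::-1].clip(0,255).astype(np.uint8),(800,600),interpolation=cv2.INTER_CUBIC)
cv2.imwrite('pics/c10.png',big)
```

```text
17.7 [565.29277022 285.6442489  134.36248668] [-0.43476052 -0.6778206  -2.19402264] [-0.04332715  0.10918234 -0.00627112]
```

View pics/c10.png

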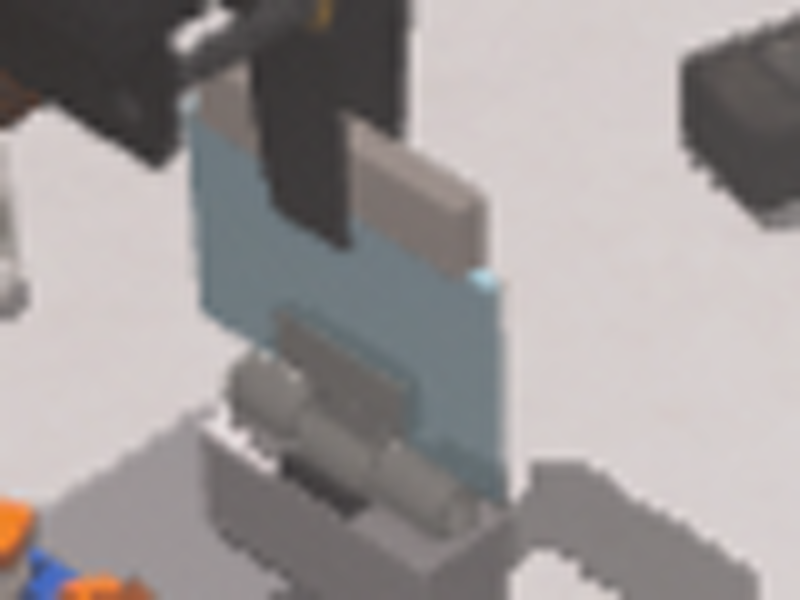

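In the gap and nearly in line: fixed knuckles at (265,390) and (430,490), cover knuckle at (340,440). No contact force yet, so I continue down.

>>> apply_moves([
  [1,0.4,0,0,0],
  [1,0,0,0,0],
  [1,0,0,0,0],
])

```text
t: 18.15
eef_pos: [565.4, 285.7, 134.2]
tcp_rot: [0.59, 1.57, 0.522]
ft_force: [-0.4, -0.1, 3.2]
opening: 0.106
```

>>> apply_moves([
  [1,0.4,0,0,0],
  [1,0,0,0,0],
  [1,0,0,0,0],
])

```text
t: 18.45
eef_pos: [565.5, 285.7, 134.2]
tcp_rot: [0.453, 1.57, 0.385]
ft_force: [-1.0, -0.8, 5.9]
opening: 0.102
```

>>> apply_moves([
  [1,-0.5,0,0,0],
  [1,0,0,0.5,0],
  [1,0,0,0.5,0],
  [1,0,0,0,0],
  [1,0,0,0,0],
])

```text
t: 18.95
eef_pos: [566.0, 285.6, 134.2]
tcp_rot: [3.05, 1.57, 2.981]
ft_force: [-2.8, 0.3, 5.5]
opening: 0.104
```

>>> apply_moves([
  [1,0,0,-0.5,0],
  [1,0,0,-0.5,0],
  [1,0,0,-0.5,0],
  [1,0,0,-0.5,0],
  [1,0,0,0,0],
  [1,0,0,0,0],
])

```text
t: 19.55
eef_pos: [564.7, 285.7, 134.2]
tcp_rot: [0.342, 1.57, 0.273]
ft_force: [4.1, -1.3, 3.4]
opening: 0.105
```

>>> apply_moves([
  [1,-0.3,0,0.5,0],
  [1,0,0,0.5,0],
  [1,0,0,0,0],
  [1,0.3,0,0,0],
  [1,0,0,0,0],
  [1,0,0,0,0],
])

```text
t: 20.15
eef_pos: [565.0, 285.7, 134.2]
tcp_rot: [3.0, 1.57, 2.931]
ft_force: [-0.7, 0.0, 5.4]
opening: 0.102
```

Run:
```python
from h import *
s=status.state();print(s['t'],s['eef_pos'],s['ft_force'],s['moment'],s['opening'],abs(s['qvel']).max())
w=cam('wrist','w11.png');c=cam('scene','s11.png');t=cam('top','t11.png')
a,b=cv2.imread('pics/s11.png'),cv2.imread('pics/w11.png')
cv2.imwrite('pics/c11.png',np.hstack([cv2.resize(a[140:220,235:335],(500,400),interpolation=cv2.INTER_CUBIC),cv2.resize(b[100:260,220:340],(300,400))]))
```

```text
20.15 [565.03947222 285.68579318 134.18952701] [-0.66171461  0.04162379  5.35478578] [-0.08536356  0.26333595 -0.00363092] 0.10206777593564668 0.0015946790884041305
```

Run:
```python
from h import *
env.job_done(); s=status.state(); print(s['t'],s['eef_pos'],s['ft_force'])
```

```text
the job is handed in; nothing more can be done
the job is handed in; nothing more can be done
```

The job is handed in: the open cap is pressed shut and the cover is down in the saddle, still held upright in the gripper. It took about 20 s of the 56 s allowed.

- **Cap:** I swept tube a's cap over from behind with the closed fingers and pressed it to a hard stop. The fingertips ended 53.1 mm above the bench at about 19 N. A later wrist picture showed all three caps flat.
- **Cover:** I gripped the large cover by its rail, lifted it 87 mm, turned it to match the rack and lowered it into the gap. It met no force until it touched the floor.
- **Seating checks:** Side nudges of about 0.7 mm each way left the height unchanged, with only 3–4 N of resistance. That fits the knuckle resting flat on the saddle floor. The last reading was steady, with about 5 N downward push and almost no side force.
- **What disagreed:**
  - Contact came 1.8 mm lower than the nominal grip height predicted.
  - The wrist camera's calibration was about 1.5 mm off at close range.
- **Not checked by eye:** The last look at the cover was just before it touched down. It showed the knuckles in line to about a pixel. My final picture was refused by the 12-picture limit, so the end state rests on force and position readings. I did not specifically check the pin, bottle or vials at the end, but the arm met no unexpected force on the way.

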